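# Lock the dry-bath block down and hold a contact thermometer on its check spot

## Robot

A 6-joint arm with a two-finger parallel gripper is mounted at the origin on the work surface; the furniture and walls round the work are solid. World frame = base frame: x ahead of the robot, y to its left, z up, the work surface at z = 0. Lengths are in m, angles in rad, forces in N, time in s.
With the tool pointing down it reaches from about 0.35 to 0.875 m from the base axis. Payload 4.2 kg.
Tool frame: the origin (TCP) lies on the front face of the gripper's body, between the roots of the fingers; the fingertips stand 73 mm ahead of it and the grasp point (between the pads) lies env.grip_depth ahead of it (env.grip_depth is the distance from the TCP to the grasp point, in m); z points along the fingers, y is the line along which they close (so a half turn about z gives the same grasp; the last joint's range is limited). The gripper opens to 85 mm and grips with 20 to 120 N. Pads are 22 mm wide; open, the fingers measure 114 mm over their backs; the gripper's body (76 mm by 85 mm) begins 54 mm behind the grasp point. The pads swing forward as they close: fully open they stand 13 mm farther back than shut.
Start: joints at [-1.009, 0.385, 0.008, 0, -1.194, -0.259], TCP at [0.186, -0.597, 0.304] pointing down, gripper open.
Joint ranges: [-3.14, 3.14], [-1.21, 2.06], [-1.07, 1.41], [-3.16, 2.05], [-2.99, -0.16], [-3.1, 3.1]. Speed limits (rad/s): [2.79, 2.79, 3.14, 3.14, 3.14, 3.14].

## Interface

Orientations are given as [roll, pitch, yaw] about the fixed x, y, z axes, in that order (R = Rz(yaw) Ry(pitch) Rx(roll)).
In Python, from rig import env, vision gives the robot as it stands.
- The arm moves only by the shell command python3 -m handwheel 'ROWS' [FORCE]. ROWS is JSON, a list of rows, each a list of 5 numbers: the closure in counts, from 0 (fully open) to 255 (shut), then the shift along the tool's x, y, z in m, then the turn about the tool's z in rad. A call has exactly 8 rows; each row shifts and turns the commanded pose from where the row before left it, along the tool's axes as they then stand; what a row does not reach is not made up. A row lasts 1/12 s, in which the tool goes at most 41.7 mm and 7.16 degrees, less where a joint would pass 70% of its speed; a pose out of reach is approached as far as the arm can. A call with a gripper value outside its range is refused whole. The fingers move at their own pace and stop on an object; FORCE is the grip in N (left out, the last holds). Time passes only in rows, so rows that do not move let the fingers close, or fill a call up. It gives the time, the measured TCP pose, the force, the opening and the grip force at its end, in the units of the state.
- env.get_obs(): the state, without advancing time (a new reading comes with each control period).
- vision.camera(name): name is "side" or "top"; returns the picture (480x640x3 uint8, red, green, blue); there is no depth.
- vision.get_calibration(name): a dict with "fx", "fy", "cx", "cy" (pixels), "R" (3x3) and "t" (3): a world point X has camera coordinates R X + t. Camera axes: x right, y down, z forward; pixel columns grow to the right and rows downward; lengths in m; the calibration is good to about 2 mm. A picture is of the moment at which its call begins. get_calibration takes no time and is no camera call.
- env.close_job(): hands the job in; it is judged then, once.
The state is a dict: "clock": time; "joints": joint angles; "dq": joint speeds; "joint_torque": joint torques, N m; "eef_pos": TCP position; "ee_rot": TCP orientation; "ft_force": force on the tool from outside, world axes, zero at the start; "moment": the same for the moment, N m; "finger_gap": opening from 0.0 (shut) to 1.0 (fully open); "grasp_force": force on a finger pad.
Only numpy, scipy, OpenCV 4.12 (cv2) and the standard library are available. Lean on these libraries where they do the work, as an engineer would, in place of code of your own. Each camera call takes 0.05 s, during which the arm holds its last target. There are 200 camera calls.

## Task

Take a check reading on the dry bath: first push its hold-down knob down and turn it a quarter turn clockwise so that the metal block is locked down. Then take the contact thermometer out of its leaning holster and set its sprung tip on the small ringed spot on the block, thermometer upright and pressed lightly so the tip is about half way in. Finish while still holding it there, and leave the other bottles where they stand.

Things in the scene. Friction and masses are not known exactly. Their poses are not given: they have to be found in the camera images.
- bath: Dry bath: white housing 170 (x) x 150 (y) x 70 mm, fixed; place and heading vary. Origin: centre of its underside; x points to its rear, z up; control panel on top at the front (-x). A bare metal block 76 (x) x 95 (y) mm, centre at x = +30 mm, stands out of the top, with eight 12 mm wells in two rows along y (26 mm either side of its centre line).
- block (a joint): How far the metal block is pressed down: 0 = lifted by its springs (top 94 mm above the bench), 0.007 m = pressed fully down. Springs hold it up: about 2.5 N starts it down, about 8 N holds it fully down. Locked it rests at about 0.0064.
- knob (a joint): Hold-down knob at the block's centre: 0 = free, grows clockwise seen from above to 1.57 rad (stop) = locked. Cannot turn until knob and block (they go down together) are pushed at least 6.5 mm down; keep them down while turning (about 0.08 N m). Once turned, its cross pin catches under the housing and keeps the block down.
- knob_grip (a point): On the knob's axis, 18 mm above the block's top, moves with it. The knob is a black upright bar grip 38 mm long, 13 mm wide, its top 28 mm above the block, on a 25 mm steel collar 5.5 mm high; a white line on top lies along the bar. At joint 0 the bar lies along the bath's y axis. Axes turn with the knob: y along the bar, z up.
- spot (a point): Check spot: engraved 15 mm circle with a centre dot on the block's flat top, 34 mm from the knob's axis on the bath's -y side (the robot's right), between the two rows of wells. Origin on the surface at the circle's centre; it goes down with the block. The circle is clear of the knob in either position.
- holster: Grey bench holster, fixed: foot 95 (x) x 80 (y) x 13 mm and a round tube, 35 mm outside, 26 mm bore, that leans 25 degrees so that its mouth looks up and to the holster's -x side (towards the robot, give or take its heading). Origin: centre of its underside, z up.
- holster_rim (a point): Centre of the mouth of the holster's tube, about 101 mm above the bench, on the tube's axis.
- probe: Contact thermometer, 170 mm, 0.1 kg, loose in the holster. Origin: face of the sprung tip when out; z runs from tip up the handle (leans 25 deg at the start, y level as the holster's y). Along z: 9 mm stem to 72 mm, 24 mm spigot to 92 (in the bore), 33 mm flange 92-96 (on the tube's mouth), handle to 170, 26 (x) x 22 (y) mm, window on -x. Draw it out along its axis by 95 mm or more.
- probe_grip (a point): On the thermometer's axis in its handle, 130 mm from the tip's face, 40 mm below the handle's top; good place for the finger pads, across the 22 mm sides. Axes as probe.
- tip (a joint): Sprung tip of the thermometer: 0 = out, 0.006 m = pushed in to its stop; half way is 0.003. Spring: about 0.7 N to start, then 0.7 N a millimetre, so about 2.8 N at half way.
- probe_point (a point): Centre of the face of the sprung copper-coloured tip (9 mm across), moves with the tip.
- dropper_bottle: Small dropper bottle, 34 mm across, 97 mm tall, black rubber bulb, loose bystander between bath and holster. Origin: centre of its underside.
- bottle_amber: Brown bottle with black cap, 69 mm across, 138 mm tall, loose bystander behind the work. Origin: centre of its underside.
Things that resemble listed ones, but are neither listed nor needed, are in the scene too. What is shaped like the probe but pink is not meant.

How it is judged:
On the way, in this order (a step that is already met when the one before it is completed fails the run):
1. the block is pushed down and locked with the knob (value of joint knob above 1.3 rad and value of joint block above 0.0055 m), for 0.2 s.
2. the thermometer is in the gripper, clear of its holster (contact force between the fingers and probe above 1 N and contact force between probe and holster below 0.05 N and height (world z) of probe_point above 0.095 m), for 0.1 s.
At the end, for the whole second after the job is handed in: Knob turned past 1.3 rad, block locked at least 5.5 mm down; thermometer held in the fingers, clear of the holster, at rest, within 5 degrees of upright, tip within 4 mm of the spot's centre, pushed in 1.3 to 4.7 mm of its 6 mm, pressing on the block with 0.8 to 6 N (all of step 1 and contact force between the fingers and probe above 1 N and contact force between probe and holster below 0.05 N and horizontal distance between probe_point and spot below 0.004 m and angle between probe's own z axis and vertical below 0.09 rad and value of joint tip between 0.0013 and 0.0047 m and contact force between probe and bath between 0.8 and 6 N and linear speed of probe below 0.02 m/s); the arm keeps its last pose, push and grip.
It fails at once if the thermometer pressed on the bath with more than 12 N (contact force between probe and bath above 12 N).
It fails at once if the dropper bottle moved more than 20 mm (distance of dropper_bottle from where it was at the start of the episode above 0.02 m).
It fails at once if the brown bottle moved more than 20 mm (distance of bottle_amber from where it was at the start of the episode above 0.02 m).
It also fails if it takes over 61 s, if anything falls off the work surface, if the arm or the gripper's body presses on something with over 40 N, if the wrist force passes 120 N, or if a joint passes its speed limit or range.

## Working session

There is one attempt and no reset: what is moved stays moved. The work goes in short steps, Python scripts to look and compute and a shell command to move; the robot and the scene stay as the last step left them, time stands still between calls to the robot, and variables do not carry over. Pictures are saved under pics/ and viewed, at most 12 in all, crops included, and the job is handed in when it is done.

```bash
ls; mkdir -p pics; python3 - <<'E'
from rig import env, vision
import cv2
for n in("side","top"):
    im=vision.camera(n); cv2.imwrite(f"pics/{n}0.png",im[:,:,::-1]); c=vision.get_calibration(n); print(n,c)
print(env.get_obs(),env.grip_depth)
E
```

```text
pics
side {'fx': 489.1633628702331, 'fy': 489.1633628702331, 'cx': 324.84683952473125, 'cy': 237.08340628217567, 'R': array([[ 0.86456703,  0.50239026, -0.01130848],
       [ 0.33687955, -0.59614291, -0.72878379],
       [-0.37287534,  0.62627284, -0.6846505 ]]), 't': array([-0.4337204 , -0.09737439,  1.39008847])}
top {'fx': 441.98533588034513, 'fy': 441.98533588034513, 'cx': 317.49748521705015, 'cy': 245.05277823564123, 'R': array([[-0.01412031, -0.99978199, -0.01538162],
       [-0.99542495,  0.01550927, -0.0942795 ],
       [ 0.09449751,  0.01397999, -0.99542693]]), 't': array([0.02168006, 0.52006599, 1.20647261])}
{'clock': 0.1, 'joints': array([-1.00942499e+00,  3.85475441e-01,  6.77122065e-03, -3.87196631e-04,
       -1.19400114e+00, -2.58567885e-01]), 'dq': array([ 0.0005073 , -0.00331617,  0.0017299 ,  0.00076829,  0.0004387 ,
        0.00024653]), 'joint_torque': array([-5.19523837e-04, -3.93319130e+01,  1.88928866e+01,  4.19790834e+00,
       -2.60782137e-03,  3.69374035e-06]), 'eef_pos': array([ 0.18625867, -0.59621148,  0.30294389]), 'ee_rot': array([ 3.13965507e+00, -1.40336746e-04, -2.83893188e+00]), 'ft_force': array([-0.1716131 , -0.16359417, -0.20798631]), 'moment': array([-0.0419243 , -0.02143434,  0.03361839]), 'grasp_force': 0.0, 'finger_gap': 0.9979082984807388} 0.0539
```

View pics/side0.png

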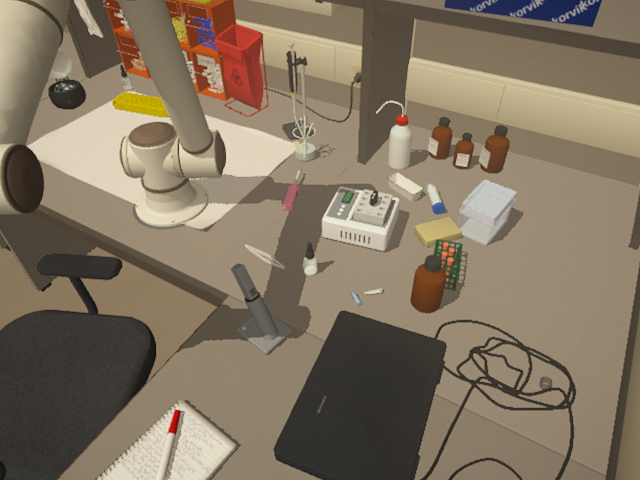

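View pics/top0.png

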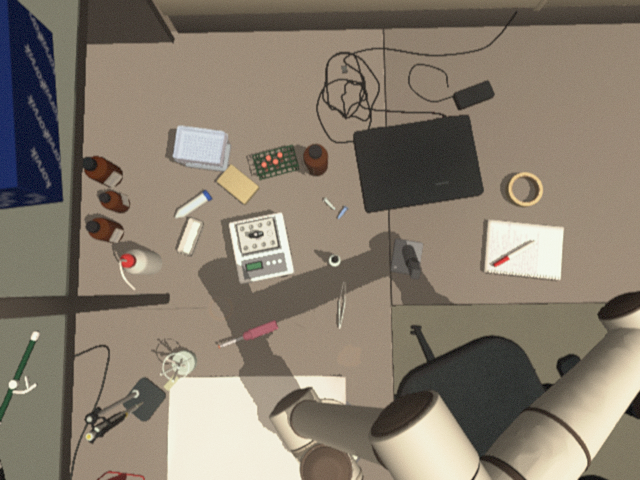

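Side view: the bath is at (360,215) with its knob at (375,198). The grey probe in its holster is at (245,280), the dropper at (310,260) and the amber bottle at (428,285). In the top view these are at (262,247), (405,255), (334,260) and (316,160).
Things that could be mistaken for the probe: the pink lookalike (292,190 side / 250,333 top), the white pen (435,198 side) and the red pen (170,440 side). I choose the grey one standing in the holster. Next is one close crop.

```bash
python3 - <<'E'
import cv2,numpy as np
s=cv2.imread("pics/side0.png");t=cv2.imread("pics/top0.png")
def c(im,x,y,w=100,h=75,k=4): return cv2.resize(im[y:y+h,x:x+w],None,fx=k,fy=k,interpolation=cv2.INTER_CUBIC)
cv2.imwrite("pics/crop0.png",np.vstack([np.hstack([c(s,315,178),c(t,212,208)]),np.hstack([cv2.resize(s[255:360,200:340],(400,300),interpolation=cv2.INTER_CUBIC),c(t,365,225)])]))
E
```

```text
(no output)
```

View pics/crop0.png

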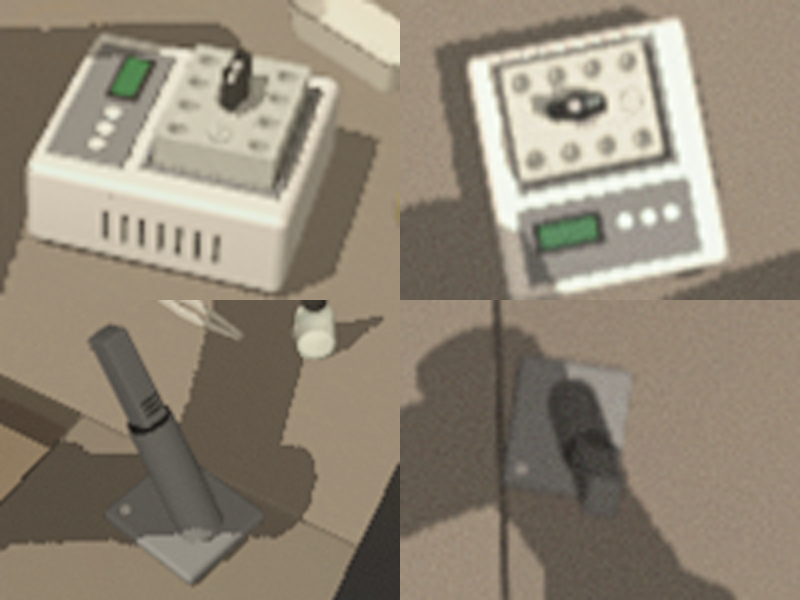

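```bash
cat >h.py <<'E'
from rig import env, vision
import numpy as np
C={n:vision.get_calibration(n) for n in("side","top")}
def ray(n,p):
    c=C[n];d=c["R"].T@[(p[0]-c["cx"])/c["fx"],(p[1]-c["cy"])/c["fy"],1];o=-c["R"].T@c["t"];return o,d/np.linalg.norm(d)
def onz(n,p,z):
    o,d=ray(n,p);return o+d*(z-o[2])/d[2]
def tri(a,b):
    A=[];B=[]
    M=np.zeros((3,3));v=np.zeros(3);R=[ray("side",a),ray("top",b)]
    for o,d in R:
        P=np.eye(3)-np.outer(d,d);M+=P;v+=P@o
    X=np.linalg.solve(M,v);return X,[np.linalg.norm((np.eye(3)-np.outer(d,d))@(X-o)) for o,d in R]
def proj(n,X):
    c=C[n];q=c["R"]@X+c["t"];return q[:2]/q[2]*c["fx"]+[c["cx"],c["cy"]]
E
python3 - <<'E'
from h import *
np.set_printoptions(precision=4,suppress=True)
f=lambda x,y:(212+(x-400)/4-.4,208+y/4-.4)
W=[onz("top",f(*p),.094) for p in[(520,83),(557,75),(592,68),(628,61),(535,160),(571,152),(607,145),(643,138)]]
W=np.array(W);c=W.mean(0);print("block c",c, "rowdir",W[0]-W[3],W[4]-W[7],"sep",W[:4].mean(0)-W[4:].mean(0))
v=W[0]-W[3]+W[4]-W[7];print("yaw from rows",np.arctan2(-v[0],v[1]))
s=(370.3,211.5);t=f(632,100)
print("spot",onz("side",s,.094),onz("top",t,.094),tri(s,t))
k=(374,198);kt=f(575,105)
print("knob",tri(k,kt),onz("top",kt,.122),onz("side",(315+236/4,178+60/4),.122))
g=lambda x,y:(365+(x-400)/4-.4,225+(y-300)/4-.4); q=lambda x,y:(200+x/2.857-.3,255+(y-300)/2.857-.3)
print("handle top",tri(q(107,335),g(600,500)),onz("side",q(107,335),.172),onz("top",g(600,500),.172))
print("flange",tri(q(148,420),g(590,445)),onz("side",q(148,420),.103),onz("top",g(590,445),.103))
F=np.array([onz("top",g(*p),.013) for p in[(525,357),(632,375),(614,502),(508,487)]]);print("foot",F,F.mean(0),F[0]-F[3],F[0]-F[1])
F=np.array([onz("side",q(*p),.013) for p in[(106,514),(180,455),(264,516),(193,582)]]);print("footside",F,F.mean(0))
for n,p,z in(("side",(312,272),0.0),("side",(427,305),0)): print(onz(n,p,z))
E
```

```text
block c [0.5425 0.1723 0.094 ] rowdir [-0.0135  0.0716  0.    ] [-0.0134  0.0713  0.    ] sep [0.0513 0.0097 0.    ]
yaw from rows 0.18647197876158803
spot [0.5516 0.1394 0.094 ] [0.5487 0.139  0.094 ] (array([0.55  , 0.1398, 0.0927]), [np.float64(0.00133179203310285), np.float64(0.0013317920331026832)])
knob (array([0.544 , 0.1742, 0.1093]), [np.float64(0.0001480832842821498), np.float64(0.000148083284282224)]) [0.5426 0.1723 0.122 ] [0.5415 0.1773 0.122 ]
handle top (array([ 0.4311, -0.2236,  0.1668]), [np.float64(0.0004095391143453979), np.float64(0.00040953911434519634)]) [ 0.435  -0.2269  0.172 ] [ 0.4306 -0.2228  0.172 ]
flange (array([ 0.4666, -0.2322,  0.1052]), [np.float64(0.0015888478524601222), np.float64(0.0015888478524602333)]) [ 0.464  -0.2318  0.103 ] [ 0.468  -0.2316  0.103 ]
foot [[ 0.5355 -0.2062  0.013 ]
 [ 0.5216 -0.2806  0.013 ]
 [ 0.433  -0.2648  0.013 ]
 [ 0.4446 -0.1915  0.013 ]] [ 0.4837 -0.2358  0.013 ] [ 0.091  -0.0146  0.    ] [0.0139 0.0744 0.    ]
footside [[ 0.4373 -0.2658  0.013 ]
 [ 0.4531 -0.1923  0.013 ]
 [ 0.5417 -0.2084  0.013 ]
 [ 0.5287 -0.2823  0.013 ]] [ 0.4902 -0.2372  0.013 ]
[ 0.4842 -0.0321  0.    ]
[0.7644 0.0098 0.    ]
```

```bash
cat >>h.py <<'E'
def need(p,yaw=None,axis=None):
    o=env.get_obs();e=o["eef_pos"];y=o["ee_rot"][2];d=np.array(p)-e
    t=0 if yaw is None else -((yaw-y+np.pi/2)%np.pi-np.pi/2)
    print("t%.2f at"%o["clock"],e.round(4),"rpy",o["ee_rot"].round(4),"q6 %.2f"%o["joints"][5],"F",o["ft_force"].round(2),"gap %.3f gf %.1f"%(o["finger_gap"],o["grasp_force"]))
    for nm,a in(("now",y),("afterturn",y-t)):
        print(nm,"tool xyz",np.round([d[0]*np.cos(a)+d[1]*np.sin(a),d[0]*np.sin(a)-d[1]*np.cos(a),-d[2]],4),"turn %.4f"%t)
E
python3 -m handwheel '[[0,0,0,0,-0.12],[0,0,0,0,-0.12],[0,0,0,0,-0.12],[0,0,0,0,-0.12],[0,0,0,0,-0.12],[0,0,0,0,-0.12],[0,0,0,0,-0.12],[0,0,0,0,-0.12]]' 20
python3 -m handwheel '[[0,0,0,0,-0.12],[0,0,0,0,-0.12],[0,0,0,0,-0.12],[0,0,0,0,-0.12],[0,0,0,0,-0.015],[0,0,0,0,0],[0,0,0,0,0],[0,0,0,0,0]]'
python3 -c "
from h import *
need([.5435,.173,.26],-1.384)"
```

```text
clock: 0.77
eef_pos: [0.1863, -0.5963, 0.3032]
ee_rot: [3.141, 0.001, -1.873]
ft_force: [0.2, 0.4, 0.9]
finger_gap: 0.997
grasp_force: 0.0
clock: 1.43
eef_pos: [0.1864, -0.5965, 0.3037]
ee_rot: [3.141, 0.0, -1.386]
ft_force: [-0.5, -1.1, -0.3]
finger_gap: 0.999
grasp_force: 0.0
t1.43 at [ 0.1864 -0.5965  0.3037] rpy [ 3.1415e+00  4.0000e-04 -1.3855e+00] q6 1.19 F [-0.48 -1.13 -0.34] gap 0.999 gf 0.0
now tool xyz [-0.6905 -0.4928  0.0437] turn -0.0015
afterturn tool xyz [-0.6898 -0.4938  0.0437] turn -0.0015
```

```bash
python3 -m handwheel '[[0,-0.0288,-0.0206,0,0],[0,-0.0288,-0.0206,0,0],[0,-0.0288,-0.0206,0,0],[0,-0.0288,-0.0206,0,0],[0,-0.0288,-0.0206,0,0],[0,-0.0288,-0.0206,0,0],[0,-0.0288,-0.0206,0,0],[0,-0.0288,-0.0206,0,0]]'
python3 -m handwheel '[[0,-0.0288,-0.0206,0,0],[0,-0.0288,-0.0206,0,0],[0,-0.0288,-0.0206,0,0],[0,-0.0288,-0.0206,0,0],[0,-0.0288,-0.0206,0,0],[0,-0.0288,-0.0206,0,0],[0,-0.0288,-0.0206,0,0],[0,-0.0288,-0.0206,0,0]]' | tail -1
python3 -m handwheel '[[0,-0.0288,-0.0206,0,0],[0,-0.0288,-0.0206,0,0],[0,-0.0288,-0.0206,0,0],[0,-0.0288,-0.0206,0,0],[0,-0.0288,-0.0206,0.0,0],[0,-0.0288,-0.0206,0.01,0],[0,-0.0288,-0.0206,0.01,0],[0,-0.0288,-0.0206,0.02,0]]' | tail -1
python3 -m handwheel '[[0,0,0,0,0],[0,0,0,0,0],[0,0,0,0,0],[0,0,0,0,0],[0,0,0,0,0],[0,0,0,0,0],[0,0,0,0,0],[0,0,0,0,0]]' | tail -1
python3 - <<'E'
from h import *
import cv2
need([.5435,.173,.171],-1.384)
s=vision.camera("side")[:,:,::-1];cv2.imwrite("pics/a.png",cv2.resize(s[130:280,290:490],(800,600),interpolation=cv2.INTER_CUBIC))
E
```

```text
clock: 2.1
eef_pos: [0.3058, -0.338, 0.3041]
ee_rot: [-3.141, -0.0, -1.386]
ft_force: [0.3, -0.3, 0.7]
finger_gap: 0.997
grasp_force: 0.0
grasp_force: 0.0
grasp_force: 0.0
grasp_force: 0.0
t4.10 at [0.5436 0.174  0.2645] rpy [-3.1406e+00  4.0000e-04 -1.3845e+00] q6 -0.41 F [ 0.52  0.   -0.52] gap 0.999 gf 0.0
now tool xyz [0.001  0.0003 0.0935] turn -0.0005
afterturn tool xyz [0.001  0.0003 0.0935] turn -0.0005
```

View pics/a.png

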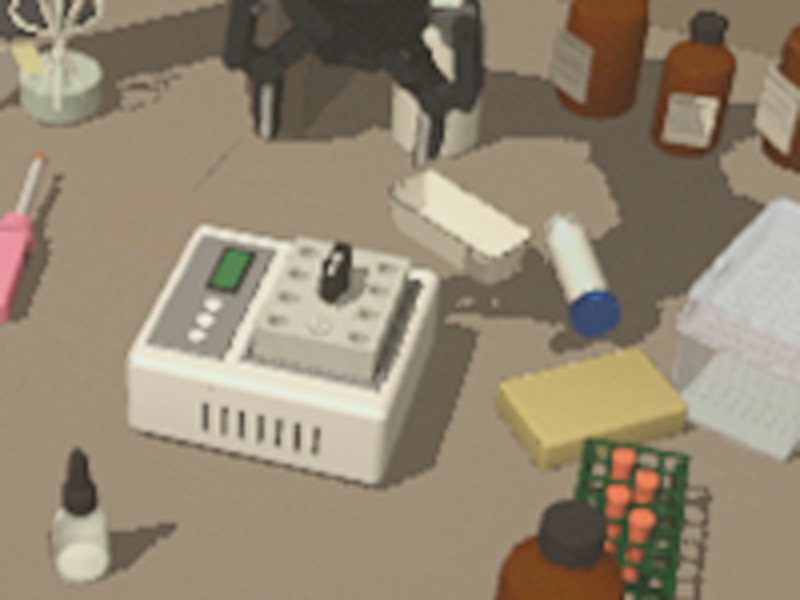

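The open fingers (crop 265,130 and 425,155) straddle the knob (335,270) along the bath's x axis. I'm going down.

```bash
python3 -m handwheel '[[0,0.001,0,0.015,0],[0,0,0,0.02,0],[0,0,0,0.02,0],[0,0,0,0.015,0],[0,0,0,0.0125,0],[0,0,0,0.009,0],[0,0,0,0.002,0],[0,0,0,0,0]]' 80
python3 -m handwheel '[[255,0,0,0,0],[255,0,0,0,0],[255,0,0,0,0],[255,0,0,0,0],[255,0,0,0,0],[255,0,0,0,0],[255,0,0,0,0],[255,0,0,0,0]]' 80
```

```text
clock: 4.82
eef_pos: [0.5438, 0.1734, 0.1701]
ee_rot: [3.141, -0.0, -1.384]
ft_force: [0.0, -0.4, 0.2]
finger_gap: 1.0
grasp_force: 0.0
clock: 5.48
eef_pos: [0.5431, 0.1734, 0.1705]
ee_rot: [3.14, -0.0, -1.384]
ft_force: [-3.8, 0.2, 3.7]
finger_gap: 0.183
grasp_force: 99.1
```

```bash
python3 -m handwheel '[[255,0,0,0.0015,0],[255,0,0,0.0015,0],[255,0,0,0.0015,0],[255,0,0,0.0015,0],[255,0,0,0.001,0],[255,0,0,0.0005,0],[255,0,0,0,0],[255,0,0,0,0]]'
```

```text
clock: 6.15
eef_pos: [0.5432, 0.1734, 0.1652]
ee_rot: [3.141, -0.001, -1.383]
ft_force: [-9.2, -0.7, 16.7]
finger_gap: 0.185
grasp_force: 102.4
```

```bash
python3 -m handwheel '[[255,0,0,0.001,0],[255,0,0,0.001,0],[255,0,0,0,0.05],[255,0,0,0,0.1],[255,0,0,0,0.1],[255,0,0,0,0.1],[255,0,0,0,0],[255,0,0,0,0]]'; python3 -c "
from h import *
print(env.get_obs()['moment'])"
```

```text
clock: 6.82
eef_pos: [0.5432, 0.1734, 0.1651]
ee_rot: [-3.141, -0.001, -1.733]
ft_force: [-13.4, 0.0, 24.6]
finger_gap: 0.185
grasp_force: 104.9
[-0.12931373  3.86943331 -0.04960443]
```

```bash
python3 -m handwheel '[[255,0,0,0,0.11],[255,0,0,0,0.11],[255,0,0,0,0.11],[255,0,0,0,0.11],[255,0,0,0,0.11],[255,0,0,0,0.11],[255,0,0,0,0.11],[255,0,0,0,0.11]]' | head -4
python3 -m handwheel '[[255,0,0,0,0.11],[255,0,0,0,0.11],[255,0,0,0,0.11],[255,0,0,0,0.02],[255,0,0,0,0],[255,0,0,0,0],[255,0,0,0,0],[255,0,0,0,0]]'; python3 -c "
from h import *
print(env.get_obs()['moment'])"
```

```text
clock: 7.48
eef_pos: [0.5433, 0.1734, 0.1651]
ee_rot: [-3.141, -0.0, -2.617]
ft_force: [-13.5, -1.6, 25.0]
clock: 8.15
eef_pos: [0.5432, 0.1734, 0.165]
ee_rot: [-3.14, -0.0, -2.962]
ft_force: [-12.2, -1.2, 25.0]
finger_gap: 0.185
grasp_force: 104.8
[-0.14465322  3.83952944  0.05666076]
```

```bash
python3 -m handwheel '[[255,0,0,-0.001,0],[255,0,0,-0.001,0],[0,0,0,0,0],[0,0,0,0,0],[0,0,0,0,0],[0,0,0,0,0],[0,0,0,0,0],[0,0,0,-0.01,0]]'
python3 -m handwheel '[[0,0,0,-0.015,0],[0,0,0,-0.03,0],[0,0,0,-0.03,0],[0,0,0,-0.03,0],[0,0,0,-0.03,0.12],[0,0,0,0,0.12],[0,0,0,0,0.108],[0,0,0,0,0]]'
python3 - <<'E'
from h import *
import cv2
u=np.array([-.416*np.cos(.17),.416*np.sin(.17),.906])
rim=np.array([.466,-.232,.101]);print(rim+.038*u)
need(rim+.038*u+[0,0,.0539],-.17)
t=vision.camera("top")[:,:,::-1];s=vision.camera("side")[:,:,::-1]
c=lambda im,x,y:cv2.resize(im[y:y+75,x:x+100],None,fx=4,fy=4,interpolation=cv2.INTER_CUBIC)
cv2.imwrite("pics/b.png",np.hstack([c(s,315,178),c(t,212,208)]))
E
```

```text
clock: 8.82
eef_pos: [0.5429, 0.1729, 0.1709]
ee_rot: [-3.14, -0.005, -2.964]
ft_force: [-0.6, -0.4, 0.5]
finger_gap: 0.998
grasp_force: 0.0
clock: 9.48
eef_pos: [0.5439, 0.1735, 0.3093]
ee_rot: [3.14, 0.002, 2.969]
ft_force: [-1.0, 0.4, -0.3]
finger_gap: 1.001
grasp_force: 0.0
[ 0.45041988 -0.22932557  0.135428  ]
t9.48 at [0.5439 0.1735 0.3093] rpy [3.1401e+00 1.5000e-03 2.9695e+00] q6 -2.34 F [-0.97  0.37 -0.26] gap 1.001 gf 0.0
now tool xyz [ 0.0231 -0.4129  0.1199] turn -0.0021
afterturn tool xyz [ 0.024  -0.4128  0.1199] turn -0.0021
```

View pics/b.png

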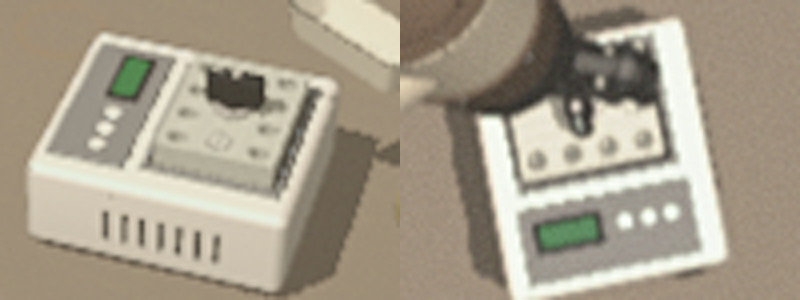

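The knob is now turned a quarter, lying across at crop (237,88), and the spot has dropped, so the block is locked. Next is the probe.

```bash
python3 -m handwheel '[[0,0.002,-0.035,0,0],[0,0.002,-0.035,0,0],[0,0.002,-0.035,0,0],[0,0.002,-0.035,0,0],[0,0.002,-0.035,0,0],[0,0.002,-0.035,0,0],[0,0.002,-0.035,0,0],[0,0.002,-0.035,0,0]]' 30 |head -2
python3 -m handwheel '[[0,0.002,-0.035,0,0],[0,0.002,-0.035,0,0],[0,0.002,-0.035,0,0],[0,0.002,-0.028,0.01,0],[0,0,0,0.01,0],[0,0,0,0.01,0],[0,0,0,0,0],[0,0,0,0,0]]'
python3 - <<'E'
from h import *
import cv2
need([.4504,-.2293,.1893],-.17)
s=vision.camera("side")[:,:,::-1]
cv2.imwrite("pics/c.png",cv2.resize(s[200:350,160:360],(800,600),interpolation=cv2.INTER_CUBIC))
E
```

```text
clock: 10.25
eef_pos: [0.4799, -0.1012, 0.3078]
clock: 10.92
eef_pos: [0.4502, -0.2288, 0.2772]
ee_rot: [-3.141, -0.002, 2.973]
ft_force: [0.3, 0.9, 1.3]
finger_gap: 0.998
grasp_force: 0.0
t10.92 at [ 0.4502 -0.2288  0.2772] rpy [-3.1414e+00 -2.0000e-03  2.9734e+00] q6 -1.59 F [0.28 0.92 1.29] gap 0.998 gf 0.0
now tool xyz [-0.0003 -0.0005  0.0879] turn 0.0018
afterturn tool xyz [-0.0003 -0.0005  0.0879] turn 0.0018
```

View pics/c.png

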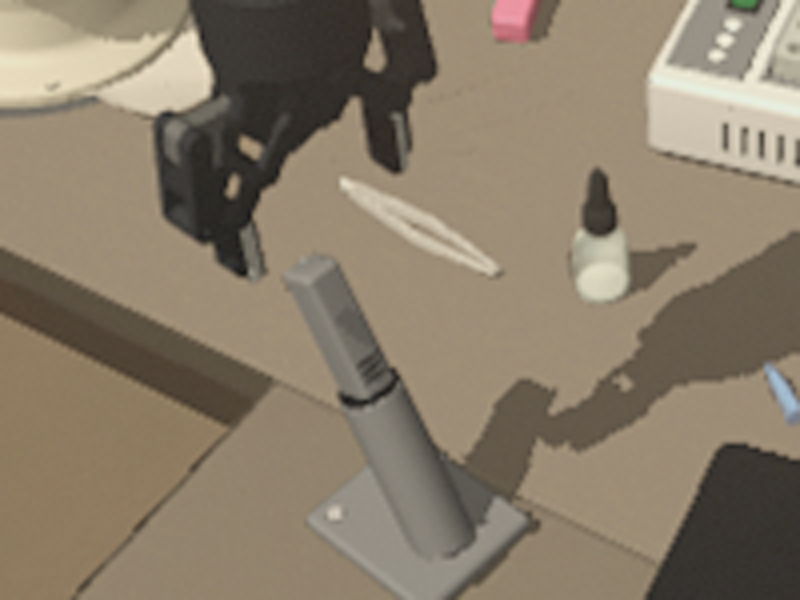

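The fingers (crop 240,265 and 395,165) straddle the handle (310,265), so I descend and grip.

```bash
python3 -m handwheel '[[0,0,0,0.015,0],[0,0,0,0.018,0],[0,0,0,0.018,0],[0,0,0,0.015,0],[0,0,0,0.012,0],[0,0,0,0.008,0],[0,0,0,0.002,0],[0,0,0,0,0]]' 30
python3 -m handwheel '[[255,0,0,0,0],[255,0,0,0,0],[255,0,0,0,0],[255,0,0,0,0],[255,0,0,0,0],[255,0,0,0,0],[255,0,0,0,0],[255,0,0,0,0]]' 30
```

```text
clock: 11.63
eef_pos: [0.4507, -0.229, 0.19]
ee_rot: [-3.141, -0.0, 2.973]
ft_force: [0.3, -0.1, 0.9]
finger_gap: 1.003
grasp_force: 0.0
clock: 12.3
eef_pos: [0.4505, -0.2289, 0.1902]
ee_rot: [3.141, 0.001, 2.972]
ft_force: [0.7, 5.5, 3.2]
finger_gap: 0.254
grasp_force: 30.5
```

```bash
python3 -m handwheel '[[255,0.0027,0.0005,-0.0059,0],[255,0.0027,0.0005,-0.0059,0],[255,0.0027,0,-0.0059,0],[255,0.0027,0,-0.0059,0],[255,0.0027,0,-0.0059,0],[255,0.0027,0,-0.0059,0],[255,0.0027,0,-0.0059,0],[255,0.0027,0,-0.0059,0]]'
python3 - <<'E'
from h import *
import cv2
need([.4504,-.2293,.1893])
s=vision.camera("side")[:,:,::-1];t=vision.camera("top")[:,:,::-1]
cv2.imwrite("pics/d.png",np.hstack([cv2.resize(s[220:350,190:320],(400,400),interpolation=cv2.INTER_CUBIC),cv2.resize(t[205:295,365:455],(400,400),interpolation=cv2.INTER_CUBIC)]))
E
```

```text
clock: 12.97
eef_pos: [0.4287, -0.2248, 0.2378]
ee_rot: [-3.142, 0.0, 2.971]
ft_force: [0.0, 0.2, -0.1]
finger_gap: 0.252
grasp_force: 30.0
t12.97 at [ 0.4287 -0.2248  0.2378] rpy [-3.1416e+00  1.0000e-04  2.9712e+00] q6 -1.59 F [ 0.04  0.24 -0.13] gap 0.252 gf 30.0
now tool xyz [-0.0222 -0.0008  0.0485] turn 0.0000
afterturn tool xyz [-0.0222 -0.0008  0.0485] turn 0.0000
```

View pics/d.png

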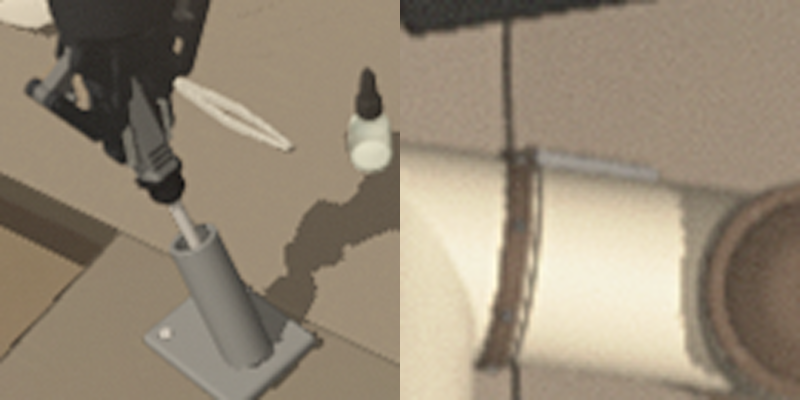

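The probe is gripped, about 50 mm out and still leaning, with the stem at crop (185,220). The tool can't tilt, so I'll swing the probe upright in the grip by pressing its stem against the inner lip of the holster tube.

```bash
python3 -m handwheel '[[255,0.0035,0,-0.0078,0],[255,0.0035,0,-0.0078,0],[255,-0.005,0,-0.001,0],[255,-0.005,0,-0.001,0],[255,-0.005,0,-0.0015,0],[255,-0.005,0,-0.0015,0],[255,-0.005,0,-0.0015,0],[255,-0.005,0,-0.0015,0]]' 20
python3 -m handwheel '[[255,-0.005,0,-0.0015,0],[255,-0.005,0,-0.0015,0],[255,-0.005,0,-0.001,0],[255,-0.005,0,-0.001,0],[255,-0.002,0,0,0],[255,0,0,0,0],[255,0,0,0,0],[255,0,0,0,0]]' 20
python3 - <<'E'
from h import *
import cv2
need([.4504,-.2293,.1893])
s=vision.camera("side")[:,:,::-1]
cv2.imwrite("pics/e.png",cv2.resize(s[200:350,170:370],(800,600),interpolation=cv2.INTER_CUBIC))
E
```

```text
clock: 13.73
eef_pos: [0.4519, -0.2287, 0.2601]
ee_rot: [3.141, -0.002, 2.971]
ft_force: [-3.4, 0.9, -1.7]
finger_gap: 0.253
grasp_force: 29.9
clock: 14.4
eef_pos: [0.4739, -0.2325, 0.2661]
ee_rot: [-3.141, 0.002, 2.972]
ft_force: [-1.3, 0.2, -2.2]
finger_gap: 0.256
grasp_force: 30.4
t14.40 at [ 0.4739 -0.2325  0.2661] rpy [-3.1415e+00  2.0000e-03  2.9715e+00] q6 -1.59 F [-1.29  0.22 -2.23] gap 0.256 gf 30.4
now tool xyz [ 0.0237 -0.0009  0.0768] turn 0.0000
afterturn tool xyz [ 0.0237 -0.0009  0.0768] turn 0.0000
```

View pics/e.png

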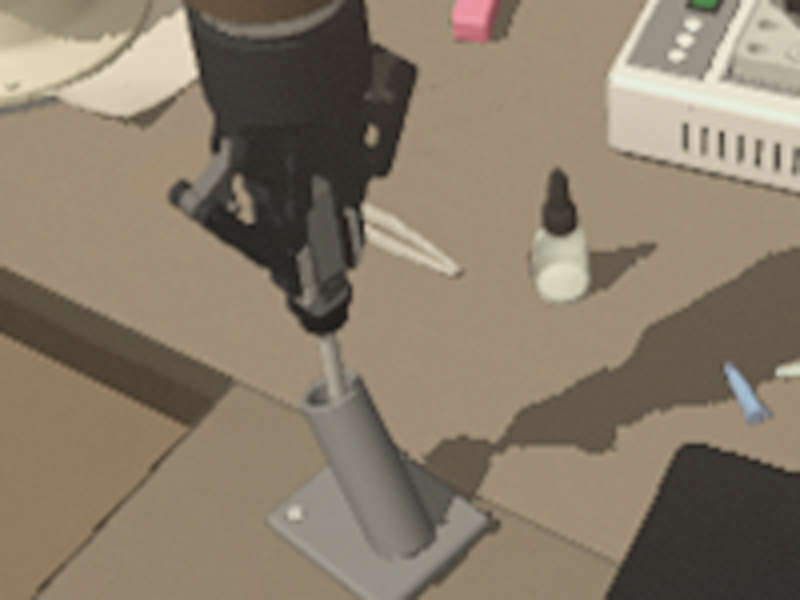

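```bash
cat >>h.py <<'E'
def inplane(pix,pts_o):
    # side pixel -> (tool x offset, z) on plane through the TCP spanned by tool x and z
    o=env.get_obs();e=o["eef_pos"];y=o["ee_rot"][2];n=np.array([np.sin(y),-np.cos(y),0]);tx=np.array([np.cos(y),np.sin(y),0])
    r=[]
    for p in pix:
        a,d=ray("side",p);X=a+d*((e-a)@n)/(d@n);r.append([(X-e)@tx,X[2]])
    return np.array(r)
E
python3 - <<'E'
from h import *
q=lambda x,y:(170+x/4-.4,200+y/4-.4)
r=inplane([q(328,338),q(338,388),q(322,322)],0);print(r,np.degrees(np.arctan2(r[0,0]-r[1,0],r[0,1]-r[1,1])))
E
```

```text
[[0.00360442 0.14554953]
 [0.00243225 0.10804494]
 [0.00621505 0.15555867]] 1.7901433841676464
```

```bash
python3 -m handwheel '[[255,0.001,0,-0.006,0],[255,0,0,-0.012,0],[255,0,0,-0.014,0],[255,0,0,-0.014,0],[255,0,0,-0.014,0],[255,0,0,-0.012,0],[255,0,0,-0.008,0],[255,0,0,0,0]]' 30
python3 - <<'E'
from h import *
import cv2
yaw=-.17
need([.549,.139,.3])
s=vision.camera("side")[:,:,::-1]
cv2.imwrite("pics/f_full.png",s)
e=env.get_obs()["eef_pos"]
print(proj("side",e-[0,0,.0539]),proj("side",e-[0,0,.0539+.13]))
cv2.imwrite("pics/f.png",cv2.resize(s[170:320,200:300],(400,600),interpolation=cv2.INTER_CUBIC))
E
```

```text
clock: 15.12
eef_pos: [0.4737, -0.2326, 0.3488]
ee_rot: [-3.141, 0.007, 2.972]
ft_force: [1.0, -0.3, -0.9]
finger_gap: 0.255
grasp_force: 30.4
t15.12 at [ 0.4737 -0.2326  0.3488] rpy [-3.1407  0.0072  2.9718] q6 -1.59 F [ 1.   -0.34 -0.93] gap 0.255 gf 30.4
now tool xyz [-0.0115  0.379   0.0488] turn 0.0000
afterturn tool xyz [-0.0115  0.379   0.0488] turn 0.0000
[243.22560165 229.62562403] [251.57349113 278.77749916]
```

View pics/f.png

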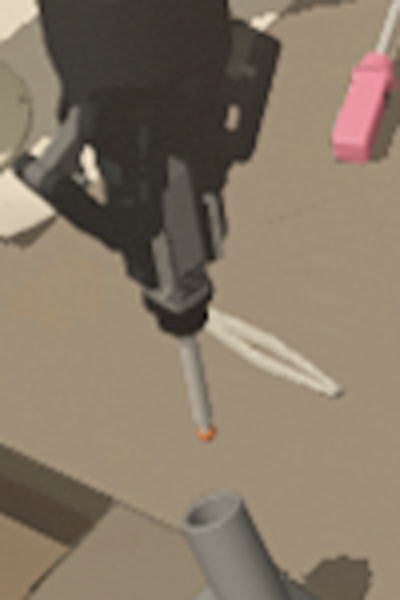

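The tip is at side pixel (250.9, 278.1), against (251.6, 278.8) for a perfectly upright probe, so it is upright within about a degree and clear of the holster. I'm moving over the spot.

```bash
python3 -m handwheel '[[255,-0.001,0.02,0,0],[255,-0.001,0.032,0,0],[255,-0.001,0.032,0,0],[255,-0.001,0.032,0,0],[255,-0.001,0.032,0,0],[255,-0.001,0.032,0,0],[255,-0.001,0.032,0,0],[255,-0.001,0.032,0,0]]' |head -2
python3 -m handwheel '[[255,-0.001,0.032,0,0],[255,-0.001,0.032,0,0],[255,-0.0015,0.032,0,0],[255,0,0.025,0.01,0],[255,0,0.014,0.01,0],[255,0,0,0.015,0],[255,0,0,0,0],[255,0,0,0,0]]'
cat > tip.py <<'E'
from h import *
import cv2
from rig import vision
need([.549,.139,.275])
e=env.get_obs()["eef_pos"];P=[]
for n in("side","top"):
    im=vision.camera(n);cv2.imwrite(f"pics/g_{n}.png",im[:,:,::-1])
    h=cv2.cvtColor(im,cv2.COLOR_RGB2HSV);ex=proj(n,e-[0,0,.184]);m=cv2.inRange(h,(3,100,90),(18,255,255))
    k,_,st,ce=cv2.connectedComponentsWithStats(m)
    c=[(np.hypot(*(ce[i]-ex)),st[i,4],ce[i]) for i in range(1,k)];c.sort(key=lambda a:a[0])
    print(n,"expect",ex.round(1),[(round(a,1),b,d.round(1)) for a,b,d in c[:2]],"spot px",proj(n,np.array([.549,.139,.0876])).round(1))
E
python3 tip.py; python3 - <<'E'
import cv2,numpy as np
s=cv2.imread("pics/g_side.png");t=cv2.imread("pics/g_top.png")
c=lambda im,x,y:cv2.resize(im[y:y+100,x:x+100],(400,400),interpolation=cv2.INTER_CUBIC)
cv2.imwrite("pics/g.png",np.hstack([c(s,320,130),c(t,220,190)]))
E
```

```text
clock: 15.83
eef_pos: [0.5216, 0.0085, 0.345]
clock: 16.5
eef_pos: [0.5475, 0.1389, 0.3092]
ee_rot: [-3.139, -0.003, 2.971]
ft_force: [0.2, -0.5, -0.6]
finger_gap: 0.257
grasp_force: 30.5
t16.50 at [0.5475 0.1389 0.3092] rpy [-3.1391e+00 -2.8000e-03  2.9714e+00] q6 -2.28 F [ 0.2  -0.54 -0.64] gap 0.257 gf 30.5
now tool xyz [-0.0014  0.0004  0.0342] turn 0.0000
afterturn tool xyz [-0.0014  0.0004  0.0342] turn 0.0000
side expect [369.3 201.2] [(np.float64(0.9), np.int32(9), array([368.6, 200.9])), (np.float64(77.1), np.int32(3), array([299.7, 168.3]))] spot px [369.1 213.2]
top expect [268.1 231.6] [(np.float64(62.1), np.int32(4), array([266.5, 169.5])), (np.float64(65.4), np.int32(4), array([277. , 166.8]))] spot px [269.9 232.8]
```

View pics/g.png

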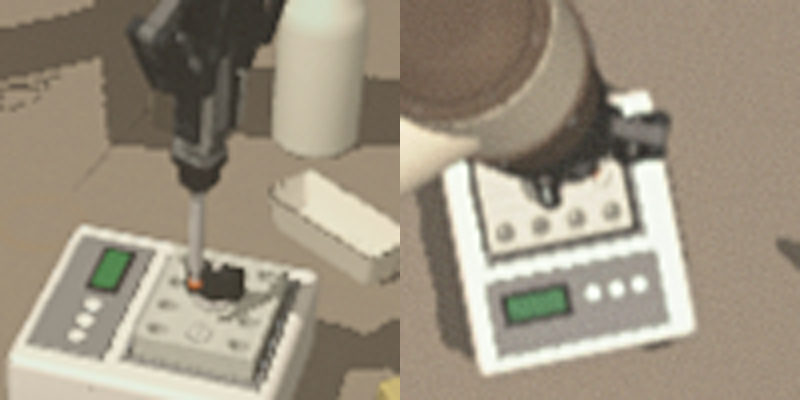

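```bash
python3 - <<'E'
from h import *
for p in [(369.5,212.6),(369.1,213.2)]: print("spot",onz("side",p,.0876))
for z in(.122,.125,.128): print("tip",onz("side",(368.6,200.9),z))
E
```

```text
spot [0.54872721 0.14159514 0.0876    ]
spot [0.54888457 0.13905051 0.0876    ]
tip [0.54371324 0.14282864 0.122     ]
tip [0.54523501 0.13943187 0.125     ]
tip [0.54675679 0.13603511 0.128     ]
```

```bash
python3 -m handwheel '[[255,-0.0033,0.0011,0,0],[255,0,0,0.006,0],[255,0,0,0.008,0],[255,0,0,0.008,0],[255,0,0,0.006,0],[255,0,0,0.002,0],[255,0,0,0,0],[255,0,0,0,0]]'
python3 tip.py; python3 - <<'E'
import cv2,numpy as np
s=cv2.imread("pics/g_side.png")
cv2.imwrite("pics/h.png",cv2.resize(s[185:235,335:405],(700,500),interpolation=cv2.INTER_CUBIC))
E
```

```text
clock: 17.27
eef_pos: [0.5516, 0.1399, 0.2806]
ee_rot: [-3.141, -0.0, 2.972]
ft_force: [0.2, 0.5, -1.1]
finger_gap: 0.257
grasp_force: 30.5
t17.27 at [0.5516 0.1399 0.2806] rpy [-3.1413 -0.      2.9715] q6 -2.27 F [ 0.16  0.49 -1.12] gap 0.257 gf 30.5
now tool xyz [ 0.0024 -0.0013  0.0056] turn 0.0000
afterturn tool xyz [ 0.0024 -0.0013  0.0056] turn 0.0000
side expect [370.4 210.6] [(np.float64(0.8), np.int32(3), array([369.7, 210.3])), (np.float64(82.4), np.int32(3), array([299.7, 168.3]))] spot px [369.1 213.2]
top expect [269.1 231.4] [(np.float64(62.0), np.int32(4), array([266.5, 169.5])), (np.float64(65.5), np.int32(2), array([277.5, 166.5]))] spot px [269.9 232.8]
```

View pics/h.png

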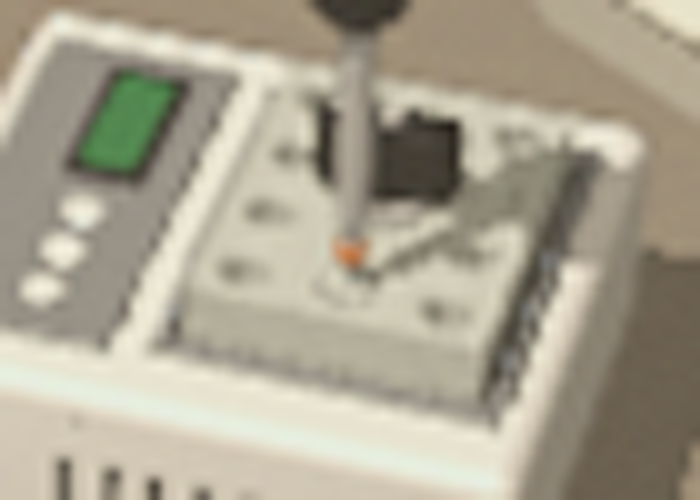

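The tip is about 9 mm above the block at crop (351,255), with the ring centred near (346,283). I'll make a small correction and then descend.

```bash
python3 -m handwheel '[[255,0.0016,0.0007,0,0],[255,0,0,0.002,0],[255,0,0,0.002,0],[255,0,0,0.002,0],[255,0,0,0.001,0],[255,0,0,0,0],[255,0,0,0,0],[255,0,0,0,0]]' | sed -n 2,4p
for i in 1 2 3; do python3 -m handwheel '[[255,0,0,0.0005,0],[255,0,0,0.0005,0],[255,0,0,0,0],[255,0,0,0,0],[255,0,0,0,0],[255,0,0,0,0],[255,0,0,0,0],[255,0,0,0,0]]' | sed -n 2,4p; done
```

```text
eef_pos: [0.5501, 0.1408, 0.2737]
ee_rot: [3.142, 0.0, 2.971]
ft_force: [0.0, -0.0, -1.3]
eef_pos: [0.55, 0.1409, 0.2727]
ee_rot: [3.142, 0.0, 2.971]
ft_force: [-0.6, 0.0, -1.5]
eef_pos: [0.55, 0.1408, 0.2718]
ee_rot: [3.142, 0.0, 2.971]
ft_force: [-0.3, 0.5, -1.4]
eef_pos: [0.55, 0.1409, 0.2708]
ee_rot: [3.141, 0.0, 2.971]
ft_force: [0.1, -0.5, 0.7]
```

```bash
for i in 1 2; do python3 -m handwheel '[[255,0,0,0.0005,0],[255,0,0,0.0005,0],[255,0,0,0,0],[255,0,0,0,0],[255,0,0,0,0],[255,0,0,0,0],[255,0,0,0,0],[255,0,0,0,0]]' | sed -n '2p;4p'; 
python3 -m handwheel '[[255,0,0,0,0],[255,0,0,0,0],[255,0,0,0,0],[255,0,0,0,0],[255,0,0,0,0],[255,0,0,0,0],[255,0,0,0,0],[255,0,0,0,0]]' | sed -n '4p'; done
python3 tip.py; python3 - <<'E'
import cv2
from h import *
print(np.mean([(vision.camera("side"),env.get_obs()["ft_force"])[1] for _ in range(12)],0))
s=cv2.imread("pics/g_side.png")
cv2.imwrite("pics/i.png",cv2.resize(s[165:225,335:405],(700,600),interpolation=cv2.INTER_CUBIC))
E
```

```text
eef_pos: [0.5501, 0.1409, 0.2698]
ft_force: [1.4, -1.0, 1.2]
ft_force: [0.1, -0.6, 1.4]
eef_pos: [0.55, 0.1408, 0.2688]
ft_force: [0.2, 0.1, 2.0]
ft_force: [0.4, -0.1, 1.1]
t22.70 at [0.55   0.1409 0.2687] rpy [3.1415e+00 1.0000e-04 2.9714e+00] q6 -2.28 F [ 0.36 -0.1   1.08] gap 0.254 gf 30.8
now tool xyz [ 0.0007 -0.002  -0.0063] turn 0.0000
afterturn tool xyz [ 0.0007 -0.002  -0.0063] turn 0.0000
side expect [369.8 213.8] [(np.float64(2.0), np.int32(3), array([369., 212.])), (np.float64(83.8), np.int32(4), array([299.2, 168.5]))] spot px [369.1 213.2]
top expect [269.3 232.6] [(np.float64(63.1), np.int32(4), array([266.5, 169.5])), (np.float64(66.4), np.int32(3), array([277.3, 166.7]))] spot px [269.9 232.8]
[0.42354374 0.1536991  1.58781959]
```

View pics/i.png

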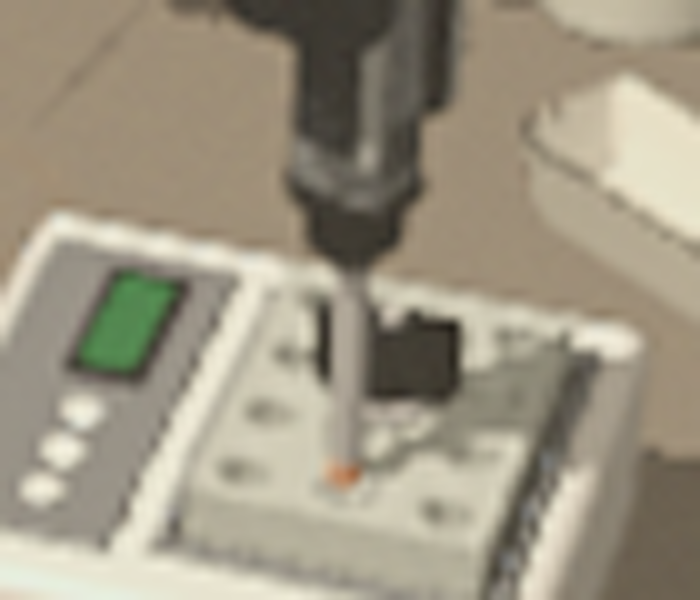

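```bash
python3 - <<'E'
from h import *
e=env.get_obs()["eef_pos"]
a=proj("side",e-[0,0,.115]);b=proj("side",e-[0,0,.178]);print(a,b,(a-b)[0]/(b-a)[1], "obs",9/211)
q=lambda x,y:(335+x/10-.45,165+y/10-.45)
r=inplane([q(352,265),q(343,473)],0);print(r,np.degrees(np.arctan2(r[0,0]-r[1,0],r[0,1]-r[1,1])))
print("spot/tip face cast",onz("side",q(347,483),.0876),onz("side",q(343,481),.0876))
E
```

```text
[371.25837434 191.81991996] [369.89317048 211.97671578] 0.06772921049840694 obs 0.04265402843601896
[[0.00445264 0.15386541]
 [0.00311242 0.08947469]] 1.1923724409450027
spot/tip face cast [0.54861298 0.1404327  0.0876    ] [0.54740881 0.14063261 0.0876    ]
```

The tip sits inside the ring with about 1 mm of offset. The tilt is about 1.2° and the press is about 2.7 N, which is half way. I'm handing in.

```bash
python3 -c "
from rig import env
print(env.close_job())"
```

```text
the job is handed in; nothing more can be done
None
```

I locked the block with the knob and handed in with the thermometer still held upright on the spot. By my measurements the tip was about 1 mm off centre, the tilt about 1.2°, and the press about 2.7 N (roughly half way in). The hand-in returned no verdict.

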